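# Show the marking of a welding filter plate over the light panel

### The job

One of the two dark filter plates has a small notch in a corner, which marks its frosted, labelled end. Take that plate from its stand by the plain part, keeping the fingers off the frosted end, and present the frosted end about 11 cm above the middle of the light panel with the label face turned up, leaning at about 45 degrees or flatter. Finish while holding it still there, and do not disturb the other plate, the hammer or the welded cells.

Things in the scene. Friction and masses are not known exactly. Their poses are not given: they have to be found in the camera images.
- plate: the notched filter plate: dark slab 110 mm long, 60 high, 9 thick, 0.1 kg, standing on a long edge. Origin: middle of its foot (lower long edge). x runs along its length to the frosted end, z up to its top edge, y out of the label face (y from -4.5 to 4.5 mm). The lighter grey frosted end covers x 27 to 55 mm, the rest is plain. A paper label lies on the frosted end of the +y face only
- notch (a point): the middle of the notch, a square 14 x 14 mm cut from the upper corner of the frosted end (x 41 to 55, z 46 to 60 mm in the frame of plate). Seen with the label face towards you and the notch at the top, the notch is at the left
- mark (a point): the middle of the label: at x +41, y +4.5, z +24 mm in the frame of plate
- stand: fixed steel stand of the notched plate, 80 x 48 mm, 26 high, turned any way; origin at the middle of its underside. A slot 12 mm wide runs along its x, floor 8 mm and tops of its 10 mm thick cheeks 26 mm above the bench. The plate stands upright in it, x axes alike, about 15 mm overhanging each end (shifted up to 6 mm along), top edge 68 mm above the bench
- plain_plate: the other plate, same size and glass, no notch, no frosted end, no label, standing in a like stand; origin at the middle of its foot, x along its length, z up. To be left alone
- plain_stand: fixed stand of the plain plate, like stand
- panel: fixed light panel, a flat grey box 140 mm (its x) by 120 mm (its y), 24 mm high with a white top; origin at the middle of its underside on the bench
- panel_top (a point): the middle of the light panel's white top, 24 mm above the bench
- cells: bystander: two welded square steel cells, together 80 mm (x) by 160 mm (y), 40 mm high, open; origin at the middle of the underside
- hammer: bystander: a hammer lying on the bench, handle to its -x
Things that resemble listed ones, but are neither listed nor needed, are in the scene too. Leave any orange, pink or red look-alike of the plate alone.

How it is judged:
By the outcome, as a careful person would: the job done as asked, in the order asked, and still so for the second after the job is handed in, while the arm keeps its last pose, push and grip.
It also fails if it takes over 40 s, if anything falls off the work surface, if the arm or the gripper's body presses on something with over 40 N, if the wrist force passes 120 N, or if a joint passes its speed limit or range.

### The arm

A 6-joint arm with a two-finger parallel gripper is mounted at the origin on the work surface. World frame = base frame: x ahead of the robot, y to its left, z up, the work surface at z = 0. Lengths are in m, angles in rad, forces in N, time in s.
With the tool pointing down it reaches from about 0.25 to 0.725 m from the base axis. Payload 4 kg.
Tool frame: the origin (TCP) lies on the centre line of the jaws, within the pads' length; the fingertips stand tip_reach ahead of it and the grasp point (between the pads) lies 5 mm behind it (tip_reach is the distance from the TCP to the fingertips, in m); z points along the fingers, y is the direction in which the jaws open and shut (so a half turn about z gives the same grasp; the last joint's range is limited). The gripper opens to 85 mm and grips with 20 to 120 N. Pads are 22 mm wide; open, the fingers measure 114 mm over their backs; the gripper's body (76 mm by 85 mm) begins 54 mm behind the grasp point. The pads swing forward as they close: fully open they stand 13 mm farther back than shut.
Start: joints at [1.203, 0.241, 0.005, 1.335, 0, 1.571], TCP at [0.18, 0.467, 0.245] pointing down, gripper open.
Joint ranges: [-2.72, 2.72], [-1.05, 1.87], [-1.09, 1.28], [-1.99, 2.15], [-1.42, 1.44], [-3.14, 3.14]. Speed limits (rad/s): [2.79, 2.79, 3.14, 3.14, 3.14, 3.14].

### API

Orientations are given as a unit quaternion [x, y, z, w].
In Python, from workcell import * gives the robot as it stands.
- The arm moves only by the tool arm_command, never from a script. Its arguments are lists of equal length, an entry for each row: "translation": the shift along the tool's x, y, z in cm, a list of three; "turn": the turn about the tool's z in rad; "hand": the closure, from 0 (fully open) to 1 (shut). In form: {"translation": [[x, y, z], ...], "turn": [turn, ...], "hand": [hand, ...]}. A call has 1 to 5 rows; each row is the pose to reach, as a shift and turn from the pose commanded when the call began, along the tool's axes at that moment; what a row does not reach only later rows make up. A row lasts 1/12 s, in which the tool goes at most 41.7 mm and 7.16 degrees, less where a joint would pass 70% of its speed; a pose out of reach is approached as far as the arm can. A call with a gripper value outside its range is refused whole. The fingers move at their own pace and stop on an object; the grip force is fixed at half the most. Time passes only in rows, so rows that repeat a pose let the fingers close. It gives the time, the measured TCP pose, the force and the opening at its end, in the units of the state.
- get_obs(): the state, without advancing time (a new reading comes with each control period).
- camera(name): name is "side" or "top"; returns (picture, depth): 420x560x3 uint8, red, green, blue; 420x560 float32, m along the optical axis (not along the pixel's ray), 0 where there is no reading.
- camera_info(name): a dict with "mtx" (3x3 intrinsics, pixels), "world_to_cam" (4x4, takes a point from world to camera coordinates). Camera axes: x right, y down, z forward; pixel columns grow to the right and rows downward; lengths in m; the calibration is good to about 2 mm. A picture is of the moment at which its call begins. camera_info takes no time and is no camera call.
- job_done(): hands the job in, once; it reports no verdict.
Trained networks look in the newest picture that a camera, given by its name, has taken for a name from the list of things; names that differ only in an ending like _2 or _b are one class to them, and where a whole thing is asked for, a point or a joint stands for the part that bears it (a point fixed in the world has none). Each returns a list of dicts, best first, with "conf" (0 to 1); they miss things now and then, are a little off and sometimes report something else, mostly with a low value. They report only what shows in the picture. A call takes as long as a camera call. They do not tell look-alikes from the thing itself.
- search_frame(camera, name): "location" ([row, column] in pixels, amid what is visible of it).
- spot_point(camera, name): "location" ([row, column] in pixels: a listed point, or the origin of a listed thing).
The state is a dict: "clock": time; "joint_pos": joint angles; "joint_vel": joint speeds; "tau": joint torques, N m; "eef_pos": TCP position; "tool_rot": TCP orientation; "ft_force": force on the tool from outside, world axes, zero at the start; "ft_torque": the same for the moment, N m; "grip_width": finger opening in m.
Only numpy, scipy, OpenCV 4.12 (cv2) and the standard library are available. Lean on these libraries where they do the work, as an engineer would, in place of code of your own. Each camera call takes 0.05 s, during which the arm holds its last target. There are 200 camera calls.

## Working session

There is one attempt and no reset: what is moved stays moved. The work goes in short steps, Python scripts to look and compute and a tool call to move; the robot and the scene stay as the last step left them, time stands still between calls to the robot, and variables do not carry over. Pictures are saved under pics/ and viewed, about 8 in all and at most 12, crops included, and the job is handed in when it is done.

Besides the shell and the picture viewer there is one more tool, called by a JSON object that holds its "method" and its "body", one argument or row to a line. arm_command: Moves the arm, as the interface text tells. Its arguments: {"type":"object","properties":{"translation":{"type":"array","items":{"type":"array","items":{"type":"number"}}},"turn":{"type":"array","items":{"type":"number"}},"hand":{"type":"array","items":{"type":"number"}}},"required":["translation","turn","hand"]}

```bash
mkdir -p pics; ls; python3 - <<'E'
from workcell import *
import cv2,numpy as np
o=get_obs();print({k:np.round(o[k],3) for k in('clock','eef_pos','tool_rot','grip_width')}, 'tip_reach' in globals() and tip_reach)
for c in('top','side'):
    p,d=camera(c);cv2.imwrite(f'pics/{c}0.png',p[:,:,::-1]);np.save(f'pics/{c}0.npy',d)
    i=camera_info(c);W=np.linalg.inv(i['world_to_cam']);print(c,W[:3,3].round(3),W[:3,2].round(2))
    for n in('plate','notch','mark','plain_plate','panel_top','stand'):
        r=spot_point(c,n);print(n,[(np.round(x['location']),round(x['conf'],2)) for x in r[:3]])
E
```

```text
pics
{'clock': np.float64(0.0), 'eef_pos': array([0.18 , 0.466, 0.244]), 'tool_rot': array([ 0.183,  0.983, -0.001, -0.   ]), 'grip_width': np.float64(0.085)} 0.014
top [ 0.455 -0.022  1.019] [ 0.1   0.01 -1.  ]
plate [(array([259., 315.]), 0.73), (array([249., 380.]), 0.7), (array([317., 382.]), 0.65)]
notch [(array([334., 399.]), 0.87), (array([266., 375.]), 0.7), (array([281., 325.]), 0.68)]
mark [(array([266., 373.]), 0.93), (array([334., 397.]), 0.91), (array([278., 322.]), 0.88)]
plain_plate [(array([227., 169.]), 0.62)]
panel_top [(array([201., 260.]), 0.83)]
stand [(array([248., 376.]), 0.62)]
side [ 0.489 -0.657  0.898] [ 0.04  0.61 -0.79]
plate [(array([273., 233.]), 0.88), (array([335., 168.]), 0.84), (array([326., 250.]), 0.72)]
notch [(array([256., 212.]), 0.9), (array([338., 142.]), 0.75), (array([419., 212.]), 0.7)]
mark [(array([413., 216.]), 0.84), (array([315., 230.]), 0.82), (array([342., 150.]), 0.68)]
plain_plate [(array([150., 262.]), 0.63)]
panel_top [(array([208., 299.]), 0.73)]
stand [(array([326., 248.]), 0.77)]
```

View pics/top0.png

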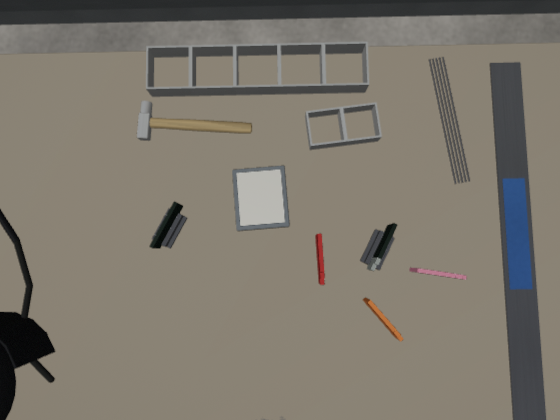

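View pics/side0.png

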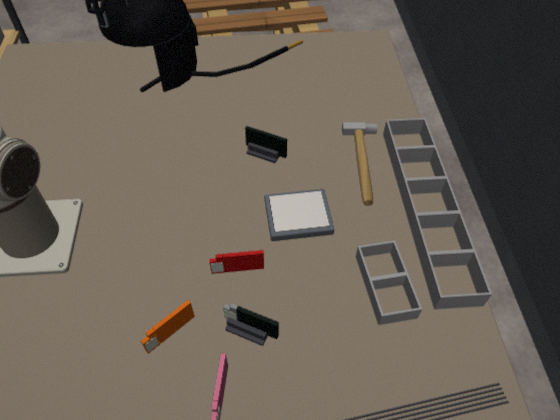

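Candidates: top (379,247)/side (250,322) is dark with a grey end; top (167,226)/side (266,142) is uniformly dark; red, orange and pink ones are look-alikes. The first fits. Next come an enlarged crop and the geometry from depth.

```bash
cat > h.py <<'E'
import numpy as np,cv2
from workcell import *
def cloud(c,d):
    i=camera_info(c);K=np.array(i['mtx']);W=np.linalg.inv(i['world_to_cam'])
    v,u=np.mgrid[:d.shape[0],:d.shape[1]]
    P=np.stack([(u-K[0,2])/K[0,0]*d,(v-K[1,2])/K[1,1]*d,d,np.ones_like(d)],-1)
    return (P@W.T)[...,:3]
def proj(c,p):
    i=camera_info(c);q=(np.array(i['world_to_cam'])@np.r_[p,1])[:3];q=np.array(i['mtx'])@q;return q[:2]/q[2]
E
python3 - <<'E'
from h import *
a=cv2.imread('pics/top0.png')[215:285,340:420];b=cv2.imread('pics/side0.png')[290:360,210:290]
f=lambda x:np.clip(cv2.resize(x,(400,350),interpolation=cv2.INTER_CUBIC).astype(float)*1.8,0,255).astype('uint8')
cv2.imwrite('pics/crop0.png',np.hstack([f(a),f(b)]))
T=cloud('top',np.load('pics/top0.npy'));S=cloud('side',np.load('pics/side0.npy'))
def box(P,r,c,lo,hi):
    q=P[r[0]:r[1],c[0]:c[1]].reshape(-1,3);return q[(q[:,2]>lo)&(q[:,2]<hi)]
for nm,P,r,c in(('top',T,(215,285),(350,405)),('side',S,(295,350),(215,290)),('topplain',T,(195,255),(140,190))):
    q=box(P,r,c,.058,.08)
    if len(q)>5:
        rect=cv2.minAreaRect(q[:,:2].astype('float32')*1000);print(nm,len(q),q.mean(0).round(4),q[:,2].max().round(4),rect)
    q=box(P,r,c,.018,.032);print(' stand',len(q),cv2.minAreaRect(q[:,:2].astype('float32')*1000))
q=box(T,(150,245),(220,300),.017,.03);print('panel',q.mean(0),cv2.minAreaRect(q[:,:2].astype('float32')*1000))
for c,P,pts in(('top',T,[(266,375),(266,373),(201,260)]),('side',S,[(312,230),(315,230),(208,299)])):
    for p in pts:print(c,p,P[p].round(3))
E
```

```text
top 230 [ 0.477  -0.2479  0.0672] 0.0729 ((477.2261657714844, -248.55152893066406), (9.949405670166016, 95.96061706542969), 62.44517517089844)
 stand 299 ((469.6646728515625, -244.85430908203125), (32.53179168701172, 107.58488464355469), 62.305572509765625)
side 354 [ 0.4796 -0.2528  0.0674] 0.0738 ((478.81298828125, -251.30743408203125), (10.854187965393066, 96.32672882080078), 62.3509635925293)
 stand 403 ((468.7674865722656, -256.6005554199219), (15.73504638671875, 109.45635223388672), 64.2538833618164)
topplain 270 [0.5249 0.2234 0.0673] 0.0734 ((525.8663330078125, 223.7834014892578), (10.217632293701172, 109.49120330810547), 61.56205368041992)
 stand 258 ((526.5647583007812, 223.3470001220703), (33.241371154785156, 108.31181335449219), 61.06382369995117)
panel [0.58570686 0.0169278  0.02329035] ((586.719970703125, 17.371971130371094), (140.0606689453125, 119.67803955078125), 3.8862061500549316)
top (266, 375) [ 0.431 -0.228  0.051]
top (266, 373) [ 0.431 -0.223  0.054]
top (201, 260) [0.578 0.017 0.024]
side (312, 230) [ 0.436 -0.234  0.047]
side (315, 230) [ 0.435 -0.233  0.033]
side (208, 299) [0.592 0.022 0.024]
```

View pics/crop0.png

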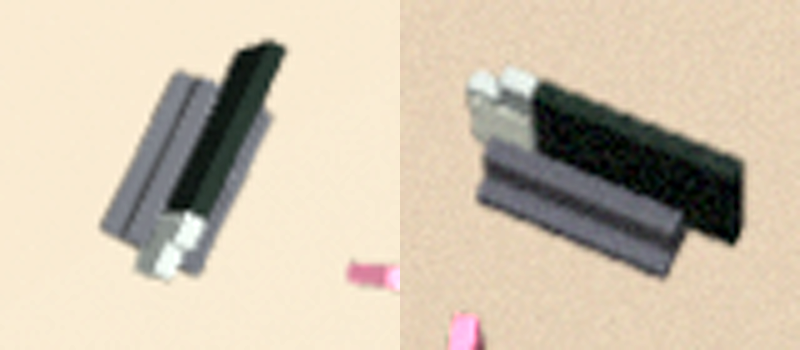

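The crop confirms it. In both views the plate in the stand has a grey frosted end with a corner notch, at top (375,266) and side (230,312). The frosted end points towards the robot and the label face looks towards -y world.

The tool can only turn about the vertical. I will lift the plate, stand it on clear bench, tip it label-up, regrip it across its 60 mm width on the plain part, and then present it.

```bash
cat >> h.py <<'E'
from scipy.spatial.transform import Rotation as R
PX=np.array([-.886,.463,0]);PX/=np.linalg.norm(PX);PY=np.cross([0,0,1],PX)   # plate axes while standing
C=np.array([.4717,-.2467,0])
def go(t,yaw=None):
    o=get_obs();r=R.from_quat(o['tool_rot']).as_matrix();d=r.T@(np.array(t)-o['eef_pos'])
    y=r[:,1];turn=0 if yaw is None else (np.arctan2(y[1],y[0])-yaw+np.pi/2)%np.pi-np.pi/2
    print('at',o['eef_pos'].round(4),'shift cm',(d*100).round(2),'turn',round(turn,4),'F',o['ft_force'].round(1),'w',round(o['grip_width'],4),'q',o['joint_pos'].round(2),'t',round(o['clock'],2))
E
python3 - <<'E'
from h import *
g=C-.003*PX;print(g)
go([g[0],g[1],.17],np.arctan2(-PY[1],-PY[0]))
E
```

```text
[ 0.47435884 -0.24808944  0.        ]
at [0.1798 0.4666 0.2453] shift cm [-53.18 -56.1    7.53] turn 0.1138 F [ 0.3 -0.4  0.2] w 0.0853 q [ 1.2   0.24  0.01  1.34 -0.    1.57] t 0.7
```

{"method": "arm_command", "body": {
  "translation": [
    [-2.7,-2.8,0],
    [-5.4,-5.6,0],
    [-8.1,-8.4,0],
    [-10.8,-11.2,0],
    [-13.5,-14,0]
  ],
  "turn": [0.02,0.04,0.06,0.08,0.114],
  "hand": [0,0,0,0,0]
}}

```text
clock: 1.12
eef_pos: [0.2556, 0.2858, 0.2453]
tool_rot: [0.239, 0.971, 0.0, 0.0]
ft_force: [0.9, 0.0, -0.0]
grip_width: 0.0857
```

```bash
python3 - <<'E'
from h import *
g=C-.003*PX
go([g[0],g[1],.17],np.arctan2(-PY[1],-PY[0]))
E
```

```text
at [0.2556 0.2858 0.2453] shift cm [-44.13 -37.18   7.53] turn -0.0003 F [ 0.9  0.  -0. ] w 0.0857 q [ 0.84  0.01 -0.26  1.3  -0.    1.32] t 1.12
```

{"method": "arm_command", "body": {
  "translation": [
    [-3,-2.5,0],
    [-6,-5,0],
    [-9,-7.5,0],
    [-12,-10,0],
    [-15,-12.5,0]
  ],
  "turn": [0,0,0,0,0],
  "hand": [0,0,0,0,0]
}}

```text
clock: 1.53
eef_pos: [0.3307, 0.1054, 0.2457]
tool_rot: [0.238, 0.971, 0.0, 0.001]
ft_force: [0.1, 1.4, 0.9]
grip_width: 0.0853
```

{"method": "arm_command", "body": {
  "translation": [
    [-3,-2.5,0],
    [-6,-5,0],
    [-9,-7.5,0],
    [-12,-10,0],
    [-15,-12.5,0]
  ],
  "turn": [0,0,0,0,0],
  "hand": [0,0,0,0,0]
}}

```text
clock: 1.95
eef_pos: [0.4058, -0.0753, 0.2456]
tool_rot: [0.239, 0.971, 0.0, 0.001]
ft_force: [0.9, 0.2, 0.4]
grip_width: 0.0852
```

{"method": "arm_command", "body": {
  "translation": [
    [-2.7,-2.3,0],
    [-5.4,-4.6,2],
    [-8.1,-7,4],
    [-10.8,-9.3,5.5],
    [-14,-12,7.5]
  ],
  "turn": [0,0,0,0,0],
  "hand": [0,0,0,0,0]
}}

```text
clock: 2.37
eef_pos: [0.4726, -0.2422, 0.1719]
tool_rot: [0.239, 0.971, 0.0, 0.0]
ft_force: [0.3, -0.0, 0.9]
grip_width: 0.0856
```

```bash
python3 - <<'E'
from h import *
g=C-.003*PX
go([g[0],g[1],.049],np.arctan2(-PY[1],-PY[0]))
p,d=camera('top');cv2.imwrite('pics/top1.png',p[:,:,::-1])
p,d=camera('side');cv2.imwrite('pics/side1.png',cv2.resize(p[250:400,150:350,::-1],(800,600)))
E
```

```text
at [ 0.4726 -0.2422  0.1719] shift cm [-0.41 -0.44 12.29] turn -0.0006 F [ 0.3 -0.   0.9] w 0.0856 q [-0.47  0.34 -0.05  1.18  0.    0.01] t 2.37
```

```bash
python3 - <<'E'
from h import *
g=C-.003*PX
go([g[0],g[1],.049],np.arctan2(-PY[1],-PY[0]))
E
```

```text
at [ 0.472  -0.2441  0.1677] shift cm [-0.45 -0.23 11.86] turn -0.0053 F [-1.   1.4  0.2] w 0.0857 q [-0.48  0.35 -0.05  1.18 -0.    0.01] t 2.47
```

View pics/side1.png

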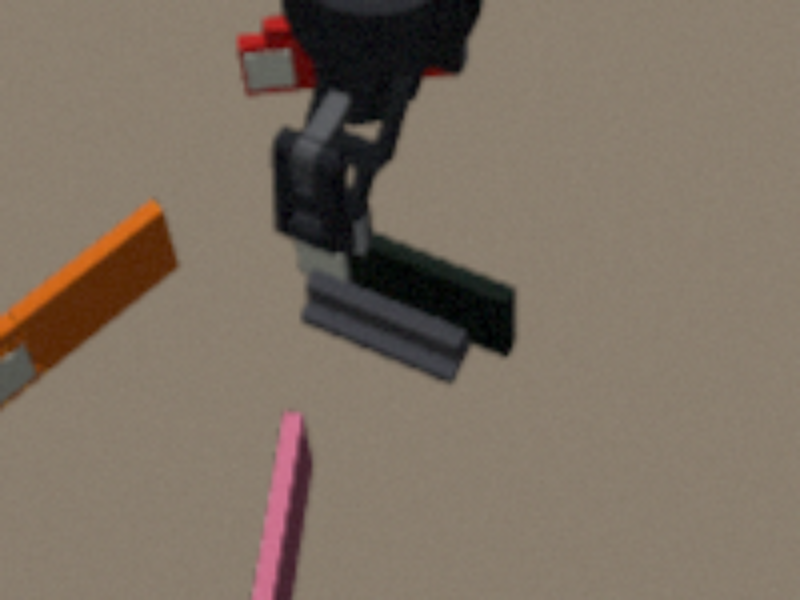

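The side view shows the hand above the plate, with the jaws across its thickness. Descending now.

{"method": "arm_command", "body": {
  "translation": [
    [-0.45,-0.23,2.5],
    [-0.45,-0.23,5],
    [-0.45,-0.23,7],
    [-0.45,-0.23,8],
    [-0.45,-0.23,8]
  ],
  "turn": [0,0,0,0,0],
  "hand": [0,0,0,0,0]
}}

```text
clock: 2.88
eef_pos: [0.4734, -0.2432, 0.0903]
tool_rot: [0.238, 0.971, 0.001, -0.002]
ft_force: [0.2, -0.6, -0.3]
grip_width: 0.0853
```

```bash
python3 - <<'E'
from h import *
g=C-.003*PX
p,d=camera('top');cv2.imwrite('pics/top2.png',cv2.resize(p[190:310,300:460,::-1],(800,600),interpolation=cv2.INTER_CUBIC))
go([g[0],g[1],.049],np.arctan2(-PY[1],-PY[0]))
E
```

```text
at [ 0.4745 -0.2438  0.092 ] shift cm [-0.2  -0.39  4.29] turn 0.0002 F [ 0.2 -0.1  0.3] w 0.0855 q [-0.47  0.42 -0.16  0.99  0.    0.01] t 2.93
```

```bash
cat >> h.py <<'E'
def mean_pose(n=6):
    a=[]
    for _ in range(n):
        camera('top');a.append(get_obs()['eef_pos'])
    return np.mean(a,0),np.std(a,0)
E
python3 - <<'E'
from h import *
g=C-.003*PX;g[2]=.049
m,s=mean_pose();print(m.round(4),s.round(4));r=R.from_quat(get_obs()['tool_rot']).as_matrix();print((r.T@(g-m)*100).round(2))
E
```

```text
[ 0.4761 -0.2448  0.0939] [0.0003 0.0002 0.0004]
[ 0.01 -0.38  4.49]
```

View pics/top2.png

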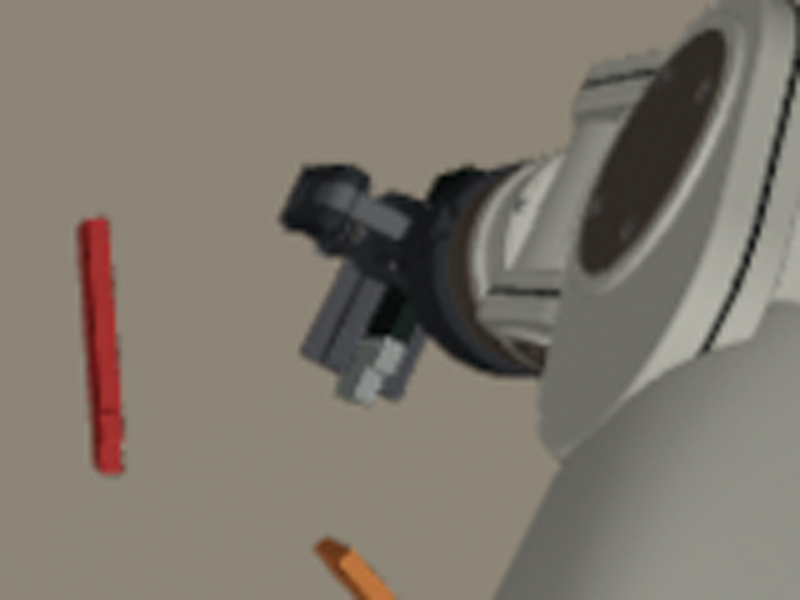

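The frosted end (about (370,370) in the crop) is clear of the fingers. The arm settled slowly; I'll make the final descent and close.

{"method": "arm_command", "body": {
  "translation": [
    [0,-0.38,1],
    [0,-0.38,2.5],
    [0,-0.38,4],
    [0,-0.38,4.5],
    [0,-0.38,4.5]
  ],
  "turn": [0,0,0,0,0],
  "hand": [0,0,0,0,0]
}}

```text
clock: 3.65
eef_pos: [0.4719, -0.2474, 0.0456]
tool_rot: [0.239, 0.971, 0.0, -0.002]
ft_force: [-0.7, -1.6, 0.1]
grip_width: 0.0854
```

{"method": "arm_command", "body": {
  "translation": [
    [0,0,0],
    [0,0,0],
    [0,0,0],
    [0,0,0],
    [0,0,0]
  ],
  "turn": [0,0,0,0,0],
  "hand": [0.3,0.5,0.7,0.8,0.9]
}}

```text
clock: 4.07
eef_pos: [0.4738, -0.2481, 0.048]
tool_rot: [0.239, 0.971, -0.0, 0.001]
ft_force: [-0.1, 0.9, 1.1]
grip_width: 0.0256
```

{"method": "arm_command", "body": {
  "translation": [
    [0,0,0],
    [0,0,0],
    [0,0,0],
    [0,0,0],
    [0,0,0]
  ],
  "turn": [0,0,0,0,0],
  "hand": [1,1,1,1,1]
}}

```text
clock: 4.48
eef_pos: [0.4737, -0.248, 0.0478]
tool_rot: [0.239, 0.971, -0.0, 0.0]
ft_force: [0.0, 0.0, 4.0]
grip_width: 0.0082
```

{"method": "arm_command", "body": {
  "translation": [
    [0,0,-1],
    [0,0,-3],
    [0,0,-6],
    [0,0,-9],
    [0,0,-11]
  ],
  "turn": [0,0,0,0,0],
  "hand": [1,1,1,1,1]
}}

```text
clock: 4.9
eef_pos: [0.4739, -0.2483, 0.1603]
tool_rot: [0.239, 0.971, -0.0, 0.001]
ft_force: [-0.0, 0.2, -0.5]
grip_width: 0.0086
```

```bash
python3 - <<'E'
from h import *
p,d=camera('side');cv2.imwrite('pics/side3.png',cv2.resize(p[200:380,130:370,::-1],(800,600),interpolation=cv2.INTER_CUBIC))
m,s=mean_pose(4);print(m.round(4));go([.40,.03,.15])
E
```

```text
[ 0.4741 -0.2483  0.159 ]
at [ 0.4727 -0.2476  0.1566] shift cm [19.3  21.23  0.69] turn 0 F [-0.2  1.  -0.4] w 0.0084 q [-0.48  0.36 -0.06  1.15 -0.   -0.  ] t 5.15
```

View pics/side3.png

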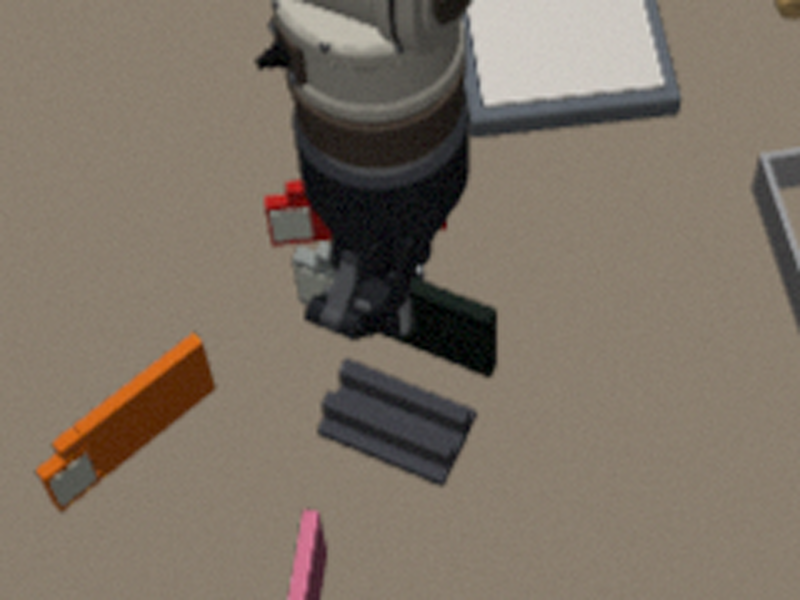

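The plate is held and clear of its stand, with the fingers beside the grey end at about (315,275) and not on it. Now carrying it to open bench.

{"method": "arm_command", "body": {
  "translation": [
    [1.9,2.1,0],
    [4.5,4.9,0],
    [7,7.7,0],
    [9.5,10.4,0],
    [12,13.2,0]
  ],
  "turn": [0,0,0,0,0],
  "hand": [1,1,1,1,1]
}}

```text
clock: 5.57
eef_pos: [0.4259, -0.0738, 0.1554]
tool_rot: [0.239, 0.971, -0.0, -0.002]
ft_force: [1.4, 0.6, -0.5]
grip_width: 0.008
```

{"method": "arm_command", "body": {
  "translation": [
    [2.5,2.7,1],
    [5,5.4,3],
    [7,7.5,5],
    [7.3,8,7],
    [7.3,8,9]
  ],
  "turn": [0,0,0,0,0],
  "hand": [1,1,1,1,1]
}}

```text
clock: 5.98
eef_pos: [0.3982, 0.0313, 0.0653]
tool_rot: [0.236, 0.972, -0.0, -0.002]
ft_force: [0.8, 0.4, -0.3]
grip_width: 0.0082
```

```bash
python3 - <<'E'
from h import *
m,s=mean_pose(5);print(m.round(4),s.round(4));go([.40,.03,.04])
p,d=camera('side');P=cloud('side',d);q=P.reshape(-1,3)
k=(abs((q-m)@PY)<.02)&(abs((q-m)@PX)<.07)&(q[:,2]>.004)&(q[:,2]<.12);q=q[k]
x=(q-m)@PX;y=(q-m)@PY
for a in np.arange(-.07,.07,.01):
    j=(x>=a)&(x<a+.01)
    if j.sum()>3:print(round(a,2),j.sum(),'z',np.percentile(q[j,2],[3,97]).round(4),'y',np.median(y[j]).round(4))
E
```

```text
[0.3979 0.0296 0.065 ] [0.0018 0.0004 0.0019]
at [0.4005 0.0291 0.0674] shift cm [0.08 0.06 2.74] turn 0 F [0.3 0.6 0. ] w 0.0082 q [ 0.07  0.23 -0.53  0.82 -0.    0.55] t 6.23
-0.07 9 z [0.0041 0.005 ] y 0.0028
-0.06 85 z [0.0316 0.0899] y 0.0035
-0.05 96 z [0.0046 0.0901] y 0.0047
-0.04 83 z [0.005 0.09 ] y 0.0046
-0.03 87 z [0.0297 0.0903] y 0.0045
-0.02 170 z [0.0336 0.1175] y 0.0049
-0.01 68 z [0.0058 0.1171] y 0.0135
0.0 39 z [0.005  0.1168] y 0.0141
0.01 25 z [0.0051 0.0531] y 0.0049
0.02 28 z [0.0057 0.0538] y 0.0041
0.03 33 z [0.0043 0.0892] y 0.0053
0.04 36 z [0.0042 0.0753] y 0.0053
0.05 17 z [0.0041 0.0768] y 0.0033
0.06 5 z [0.0041 0.0053] y -0.0041
```

The plate is held level, with its foot about 3 cm above the bench. Lowering it until it just touches.

{"method": "arm_command", "body": {
  "translation": [
    [0,0,0.8],
    [0,0,1.8],
    [0,0,2.4],
    [0,0,2.6],
    [0,0,2.6]
  ],
  "turn": [0,0,0,0,0],
  "hand": [1,1,1,1,1]
}}

```text
clock: 6.7
eef_pos: [0.4003, 0.0291, 0.041]
tool_rot: [0.239, 0.971, -0.0, -0.0]
ft_force: [-0.9, -0.1, -1.0]
grip_width: 0.0082
```

```bash
python3 - <<'E'
from h import *
m,s=mean_pose(5);print(m.round(4),s.round(4));go([.40,.03,.04])
E
```

```text
[0.4009 0.0293 0.0416] [0.0002 0.0001 0.0002]
at [0.401  0.0294 0.0417] shift cm [0.12 0.01 0.17] turn 0 F [ 0.  -0.7 -0.5] w 0.008 q [ 0.07  0.27 -0.56  0.74  0.    0.55] t 6.95
```

{"method": "arm_command", "body": {
  "translation": [
    [0,0,0.1],
    [0,0,0.2],
    [0,0,0.3],
    [0,0,0.3],
    [0,0,0.3]
  ],
  "turn": [0,0,0,0,0],
  "hand": [1,1,1,1,1]
}}

```text
clock: 7.37
eef_pos: [0.401, 0.0295, 0.0397]
tool_rot: [0.238, 0.971, 0.0, 0.001]
ft_force: [-4.4, 0.0, 14.2]
grip_width: 0.0084
```

```bash
python3 - <<'E'
from h import *
m,s=mean_pose(3);print(m.round(4),s.round(4));go([.40,.03,.04])
E
```

```text
[0.401  0.0295 0.0397] [0. 0. 0.]
at [0.401  0.0295 0.0397] shift cm [ 0.11  0.   -0.03] turn 0 F [-4.2 -1.  13.3] w 0.0081 q [ 0.07  0.27 -0.56  0.73  0.    0.56] t 7.52
```

Bench contact at about 14 N. I'll ease off 1 mm and open partly.

{"method": "arm_command", "body": {
  "translation": [
    [0,0,-0.1],
    [0,0,-0.1],
    [0,0,-0.1],
    [0,0,-0.1],
    [0,0,-0.1]
  ],
  "turn": [0,0,0,0,0],
  "hand": [0.88,0.8,0.7,0.6,0.6]
}}

```text
clock: 7.93
eef_pos: [0.4005, 0.0294, 0.0391]
tool_rot: [0.239, 0.971, -0.0, -0.0]
ft_force: [0.3, -0.2, 0.6]
grip_width: 0.0342
```

{"method": "arm_command", "body": {
  "translation": [
    [0,0,-0.3],
    [0,0,-0.6],
    [0,0,-1],
    [0,0,-1],
    [0,0,-1]
  ],
  "turn": [0,0,0,0,0],
  "hand": [0.6,0.6,0.6,0.6,0.6]
}}

```text
clock: 8.35
eef_pos: [0.401, 0.0294, 0.0498]
tool_rot: [0.239, 0.971, 0.0, 0.0]
ft_force: [0.2, 0.2, 0.4]
grip_width: 0.0341
```

```bash
cat >> h.py <<'E'
def prof(c='side'):
    p,d=camera(c);q=cloud(c,d).reshape(-1,3);O=np.array([.401,.0295,0])
    x=(q-O)@PX;y=-(q-O)@PY
    for nm,lo,hi in(('plain',-.058,-.025),('frost',.03,.056)):
        for z in np.arange(.004,.08,.008):
            j=(x>lo)&(x<hi)&(abs(y-.03)<.09)&(q[:,2]>=z)&(q[:,2]<z+.008)
            if j.sum()>4:print(c,nm,'z %.3f n %d'%(z,j.sum()),'y',np.percentile(y[j],[5,50,95]).round(4),end=' | ')
        print()
    return p
E
python3 - <<'E'
from h import *
prof('side');prof('top');go([.40,.03,.055])
E
```

```text
side plain z 0.004 n 90 y [-0.0494 -0.0042  0.1069] | side plain z 0.012 n 24 y [-0.0072 -0.0052  0.0005] | side plain z 0.020 n 32 y [-0.0077 -0.0053 -0.0034] | side plain z 0.028 n 27 y [-0.0072 -0.0055 -0.003 ] | side plain z 0.036 n 30 y [-0.0069 -0.0055  0.    ] | side plain z 0.044 n 32 y [-0.007  -0.0055 -0.0008] | side plain z 0.052 n 37 y [-0.0078 -0.0056  0.001 ] | side plain z 0.060 n 43 y [-0.0062 -0.0027  0.0029] | 
side frost z 0.004 n 31 y [-0.051  -0.0073 -0.0043] | side frost z 0.012 n 16 y [-0.0079 -0.0064 -0.0049] | 
top plain z 0.004 n 38 y [-0.0509  0.0349  0.1025] | 

at [0.4007 0.0294 0.0494] shift cm [ 0.09  0.02 -0.56] turn 0 F [-0.7 -0.4 -0.8] w 0.0341 q [ 0.07  0.26 -0.55  0.76 -0.    0.55] t 8.45
```

The plate stands upright on its own. Now tilting it towards tool +y, away from the label face, so it leans on the far finger.

{"method": "arm_command", "body": {
  "translation": [
    [0,0.6,0],
    [0,1.2,0],
    [0,1.6,0],
    [0,1.9,0],
    [0,2.2,0]
  ],
  "turn": [0,0,0,0,0],
  "hand": [0.6,0.6,0.6,0.6,0.6]
}}

```text
clock: 8.87
eef_pos: [0.411, 0.0494, 0.0493]
tool_rot: [0.238, 0.971, -0.0, -0.0]
ft_force: [-0.4, -0.2, -1.8]
grip_width: 0.0346
```

```bash
python3 - <<'E'
from h import *
prof('side');go([.40,.03,.055])
E
```

```text
side plain z 0.004 n 108 y [-0.0555 -0.0008  0.1138] | side plain z 0.012 n 49 y [-0.0024  0.0037  0.0082] | side plain z 0.020 n 62 y [0.004  0.0092 0.0143] | side plain z 0.028 n 54 y [0.0096 0.0149 0.0192] | side plain z 0.036 n 55 y [0.0166 0.021  0.0258] | side plain z 0.044 n 63 y [0.0232 0.0263 0.0365] | side plain z 0.052 n 32 y [0.0275 0.0303 0.0353] | 
side frost z 0.004 n 46 y [-0.0527 -0.0035  0.0008] | side frost z 0.012 n 37 y [-0.0004  0.0022  0.0079] | side frost z 0.020 n 45 y [0.0035 0.0076 0.0119] | side frost z 0.028 n 13 y [0.0076 0.0123 0.0165] | 
at [0.4114 0.0497 0.0493] shift cm [ 0.1  -2.28 -0.57] turn 0 F [ 0.4  0.3 -0.2] w 0.0343 q [ 0.12  0.28 -0.52  0.77  0.    0.6 ] t 8.92
```

It leans on the far finger as planned, about 36° from vertical. Opening slowly while moving on will let it down.

{"method": "arm_command", "body": {
  "translation": [
    [0,0.4,0],
    [0,0.8,0.2],
    [0,1.2,0.4],
    [0,1.6,0.6],
    [0,2,0.8]
  ],
  "turn": [0,0,0,0,0],
  "hand": [0.5,0.4,0.3,0.2,0.1]
}}

```text
clock: 9.33
eef_pos: [0.4202, 0.0669, 0.0411]
tool_rot: [0.239, 0.971, -0.0, -0.0]
ft_force: [-0.4, -0.8, -0.3]
grip_width: 0.0766
```

{"method": "arm_command", "body": {
  "translation": [
    [0,0.5,0],
    [0,1,0],
    [0,1.2,-1],
    [0,1.2,-3],
    [0,1.2,-5]
  ],
  "turn": [0,0,0,0,0],
  "hand": [0,0,0,0,0]
}}

```text
clock: 9.75
eef_pos: [0.425, 0.0775, 0.0913]
tool_rot: [0.238, 0.971, -0.0, -0.001]
ft_force: [0.8, 0.1, -0.1]
grip_width: 0.0853
```

```bash
python3 - <<'E'
from h import *
p=prof('side');prof('top');go([.40,.03,.055])
cv2.imwrite('pics/side4.png',cv2.resize(p[150:300,150:350,::-1],(800,600),interpolation=cv2.INTER_CUBIC))
E
```

```text
side plain z 0.004 n 289 y [-0.0148  0.0314  0.0818] | side plain z 0.012 n 53 y [0.0053 0.0306 0.059 ] | 
side frost z 0.004 n 170 y [-0.0288  0.0258  0.0577] | side frost z 0.012 n 48 y [0.0076 0.0234 0.0469] | 
top plain z 0.004 n 317 y [0.0053 0.033  0.0617] | top plain z 0.012 n 24 y [0.0105 0.0355 0.0585] | 
top frost z 0.004 n 47 y [-0.0474  0.0074  0.0151] | 
at [0.4283 0.078  0.0941] shift cm [ 0.31 -5.58  3.89] turn 0 F [ 0.5 -0.3 -0.1] w 0.0852 q [ 0.18  0.24 -0.42  0.9   0.    0.66] t 9.85
```

View pics/side4.png

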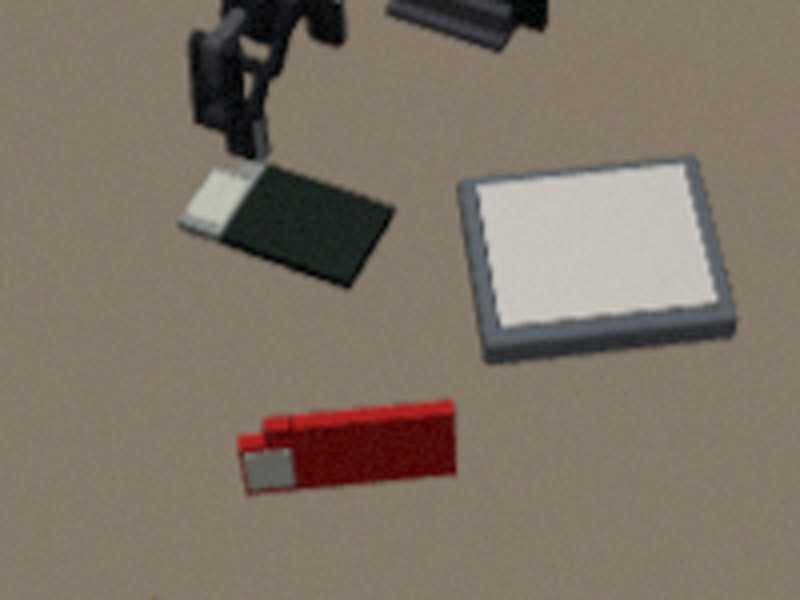

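The plate lies flat with its label face up: label at about (215,200) in the crop, dark plain part at about (310,220). Next I measure its pose.

```bash
cat >> h.py <<'E'
def lying():
    p,d=camera('side');P=cloud('side',d)
    O=np.array([.415,.055,0]);k=(np.linalg.norm(P[...,:2]-O[:2],axis=-1)<.085)&(P[...,2]<.025)
    hsv=p.astype(int).max(-1)
    dark=k&(hsv<60);q=P[dark];r=cv2.minAreaRect((q[:,:2]*1000).astype('float32'));print('dark',dark.sum(),r,'z',np.median(q[:,2]))
    k2=k&(P[...,2]>.0055);q=P[k2];r2=cv2.minAreaRect((q[:,:2]*1000).astype('float32'));print('high',k2.sum(),r2)
    return r
E
python3 - <<'E'
from h import *
lying();m,s=mean_pose(5);print(m)
E
```

```text
dark 772 ((428.86224365234375, 53.06907272338867), (65.77667236328125, 82.46409606933594), 62.00510025024414) z 0.010378607413349505
high 1029 ((418.19921875, 54.203121185302734), (142.6888885498047, 140.7876739501953), 13.736404418945312)
[0.42525278 0.07727088 0.09082552]
```

{"method": "arm_command", "body": {
  "translation": [
    [-0.3,-1,0],
    [-0.3,-2,1.5],
    [-0.3,-2,4],
    [-0.3,-2,6],
    [-0.3,-2,6.9]
  ],
  "turn": [0,0,0,0,0],
  "hand": [0,0,0,0,0]
}}

```text
clock: 10.57
eef_pos: [0.4167, 0.057, 0.02]
tool_rot: [0.239, 0.971, -0.001, -0.002]
ft_force: [-0.9, -0.1, 0.1]
grip_width: 0.0854
```

{"method": "arm_command", "body": {
  "translation": [
    [0,0,0],
    [0,0,0],
    [0,0,0],
    [0,0,0],
    [0,0,0]
  ],
  "turn": [0,0,0,0,0],
  "hand": [0.1,0.15,0.2,0.2,0.2]
}}

```text
clock: 10.98
eef_pos: [0.42, 0.0583, 0.0233]
tool_rot: [0.238, 0.971, 0.0, 0.001]
ft_force: [-0.3, -0.2, -0.2]
grip_width: 0.0683
```

```bash
python3 - <<'E'
from h import *
m,s=mean_pose(4);print(m,s);go([.419,.058,.014])
p,d=camera('side');cv2.imwrite('pics/side5.png',cv2.resize(p[150:270,150:310,::-1],(800,600),interpolation=cv2.INTER_CUBIC))
q=cloud('side',d).reshape(-1,3)-np.array([m[0],m[1],0]);x=q@PX;y=-q@PY
for nm,s in(('-',-1),('+',1)):
    j=(abs(x)<.009)&(s*y>.031)&(s*y<.06)&(q[:,2]>.006)&(q[:,2]<.08);print(nm,j.sum(),np.percentile(q[j,2],[0,2,5,20]).round(4) if j.any() else '')
E
```

```text
[0.41960266 0.05824138 0.02300291] [1.96415535e-04 1.54229005e-05 1.63917062e-04]
at [0.4194 0.0582 0.0228] shift cm [ 0.02 -0.04  0.88] turn 0 F [0.2 0.  1.1] w 0.0682 q [ 0.14  0.34 -0.53  0.71 -0.    0.62] t 11.18
- 54 [0.0172 0.0199 0.0227 0.0298]
+ 88 [0.0181 0.0186 0.0213 0.0284]
```

View pics/side5.png

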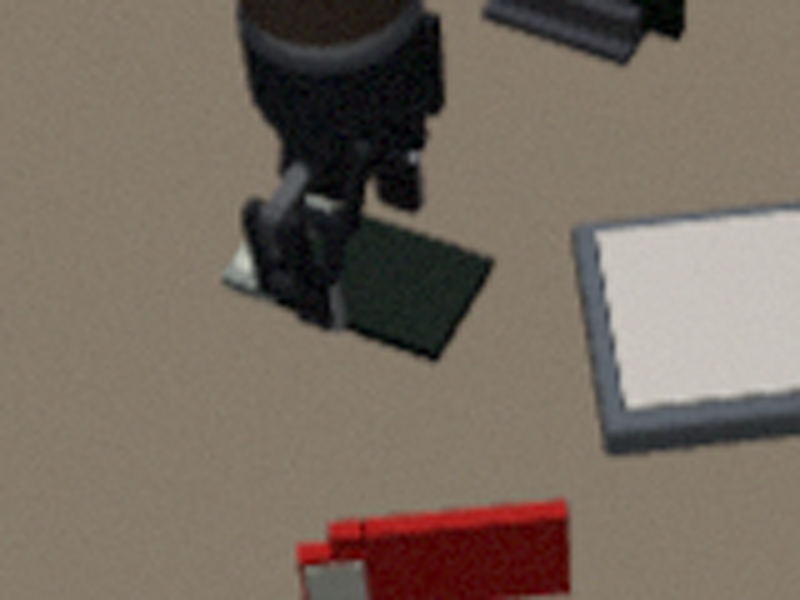

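The fingers straddle the plain part: near pad at about (330,310), grey boundary at about (280,295). The tips are at about 17 mm, so I go down in steps, with a 3 mm shift away from the frosted end.

{"method": "arm_command", "body": {
  "translation": [
    [-0.3,0,0.4],
    [-0.3,0,0.8],
    [-0.3,0,1.1],
    [-0.3,0,1.2],
    [-0.3,0,1.2]
  ],
  "turn": [0,0,0,0,0],
  "hand": [0.2,0.2,0.2,0.2,0.2]
}}

```text
clock: 11.65
eef_pos: [0.4211, 0.0566, 0.0097]
tool_rot: [0.239, 0.971, -0.0, -0.001]
ft_force: [0.1, 0.6, 1.2]
grip_width: 0.0683
```

{"method": "arm_command", "body": {
  "translation": [
    [0,0,0.05],
    [0,0,0.1],
    [0,0,0.15],
    [0,0,0.2],
    [0,0,0.2]
  ],
  "turn": [0,0,0,0,0],
  "hand": [0.2,0.2,0.2,0.2,0.2]
}}

```text
clock: 12.07
eef_pos: [0.4217, 0.0567, 0.0083]
tool_rot: [0.239, 0.971, -0.0, 0.0]
ft_force: [-0.3, 0.4, 0.5]
grip_width: 0.0683
```

```bash
python3 - <<'E'
from h import *
m,s=mean_pose(3);print(m,s);go([.419,.058,.014])
E
```

```text
[0.42173721 0.05674308 0.0083987 ] [3.03790730e-06 1.17475304e-05 6.94752171e-06]
at [0.4217 0.0567 0.0084] shift cm [ 0.3  -0.01 -0.56] turn 0 F [ 0.5  1.  -0.4] w 0.0682 q [ 0.13  0.37 -0.54  0.67  0.    0.62] t 12.22
```

{"method": "arm_command", "body": {
  "translation": [
    [0,0,0],
    [0,0,0],
    [0,0,0],
    [0,0,0],
    [0,0,0]
  ],
  "turn": [0,0,0,0,0],
  "hand": [0.25,0.3,0.4,0.6,1]
}}

```text
clock: 12.63
eef_pos: [0.422, 0.0568, 0.0095]
tool_rot: [0.239, 0.971, 0.0, 0.001]
ft_force: [-3.0, 0.8, 11.8]
grip_width: 0.0581
```

{"method": "arm_command", "body": {
  "translation": [
    [0,0,0],
    [0,0,0],
    [0,0,-0.3],
    [0,0,-0.8],
    [0,0,-1.5]
  ],
  "turn": [0,0,0,0,0],
  "hand": [1,1,1,1,1]
}}

```text
clock: 13.05
eef_pos: [0.4211, 0.0567, 0.0233]
tool_rot: [0.239, 0.971, -0.0, -0.001]
ft_force: [-0.2, -0.2, -1.3]
grip_width: 0.0581
```

{"method": "arm_command", "body": {
  "translation": [
    [0,0,-1],
    [0,0,-3],
    [0,0,-6],
    [0,0,-9],
    [0,0,-11]
  ],
  "turn": [0,0,0,0,0],
  "hand": [1,1,1,1,1]
}}

```text
clock: 13.47
eef_pos: [0.4225, 0.0568, 0.1362]
tool_rot: [0.239, 0.971, 0.0, 0.001]
ft_force: [0.1, -0.1, -1.1]
grip_width: 0.0582
```

```bash
python3 - <<'E'
from h import *
m,s=mean_pose(4);print(m,s)
p,d=camera('side');cv2.imwrite('pics/side6.png',cv2.resize(p[100:280,140:380,::-1],(800,600),interpolation=cv2.INTER_CUBIC))
pt=np.array([.58674,.01737]) # panel centre
# mark offset from TCP: grip plate x ~ -5 => +46mm along PX, z 24-30 => -6mm along tool y
t=pt-.046*PX[:2]+.006*(-PY[:2]);print(t);go([t[0],t[1],m[2]])
E
```

```text
[0.42365143 0.05699359 0.13643181] [0.00117489 0.00014925 0.00208558]
[0.63028783 0.00138292]
at [0.421  0.0567 0.1329] shift cm [-21.1    4.8   -0.38] turn 0 F [-0.3 -0.2 -1.8] w 0.0579 q [ 0.13  0.18 -0.38  1.01  0.    0.62] t 13.72
```

View pics/side6.png

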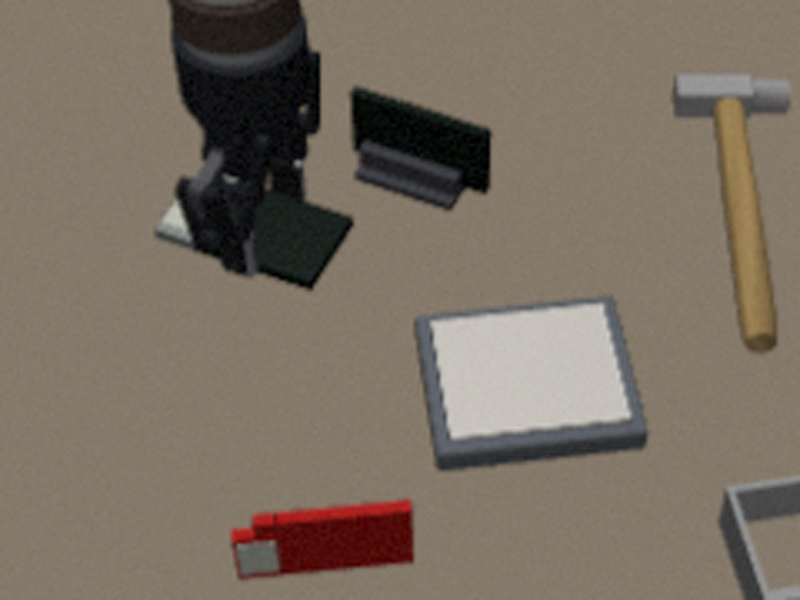

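Held level, label up, with the white label visible at about (175,215). Carrying it over the panel.

{"method": "arm_command", "body": {
  "translation": [
    [-2,0.5,0],
    [-5,1.1,0],
    [-9,2,0],
    [-13,3,0],
    [-16,3.7,0]
  ],
  "turn": [0,0,0,0,0],
  "hand": [1,1,1,1,1]
}}

```text
clock: 14.13
eef_pos: [0.5822, 0.0146, 0.1312]
tool_rot: [0.239, 0.971, -0.0, -0.001]
ft_force: [0.8, 0.2, 0.0]
grip_width: 0.0583
```

{"method": "arm_command", "body": {
  "translation": [
    [-2.5,0.5,0],
    [-4,0.9,0.1],
    [-5,1.1,0.2],
    [-5,1.1,0.2],
    [-5,1.1,0.2]
  ],
  "turn": [0,0,0,0,0],
  "hand": [1,1,1,1,1]
}}

```text
clock: 14.55
eef_pos: [0.6287, 0.0018, 0.1288]
tool_rot: [0.239, 0.971, -0.001, -0.002]
ft_force: [-0.4, 0.1, -1.1]
grip_width: 0.0585
```

```bash
python3 - <<'E'
from h import *
m,s=mean_pose(6);print(m,s);go([.6303,.0014,.134])
p,d=camera('side');cv2.imwrite('pics/side7.png',cv2.resize(p[130:280,200:400,::-1],(800,600),interpolation=cv2.INTER_CUBIC))
camera('top')
for c in('side','top'):
  P=cloud(c,camera(c)[1])
  for x in spot_point(c,'mark')[:4]:
    r,k=np.round(x['location']).astype(int);print(c,r,k,round(x['conf'],2),P[r,k].round(4))
E
```

```text
[0.62884531 0.00221547 0.13067751] [3.80377299e-04 8.15392546e-05 7.84310863e-04]
at [0.6294 0.0023 0.1316] shift cm [-0.12 -0.04 -0.24] turn 0 F [ 0.9  1.2 -0.9] w 0.0584 q [0.   0.56 0.19 1.2  0.   0.48] t 14.85
side 411 216 0.96 [ 0.4103 -0.4116  0.0497]
side 343 151 0.95 [ 0.2889 -0.2769  0.0286]
side 177 297 0.82 [0.583  0.0189 0.1321]
side 266 214 0.65 [ 0.4033 -0.1204  0.0294]
top 333 392 0.72 [ 0.2864 -0.2633  0.0334]
top 281 322 0.71 [ 0.4001 -0.1146  0.0453]
top 277 456 0.7 [ 0.4048 -0.3974  0.0577]
```

View pics/side7.png

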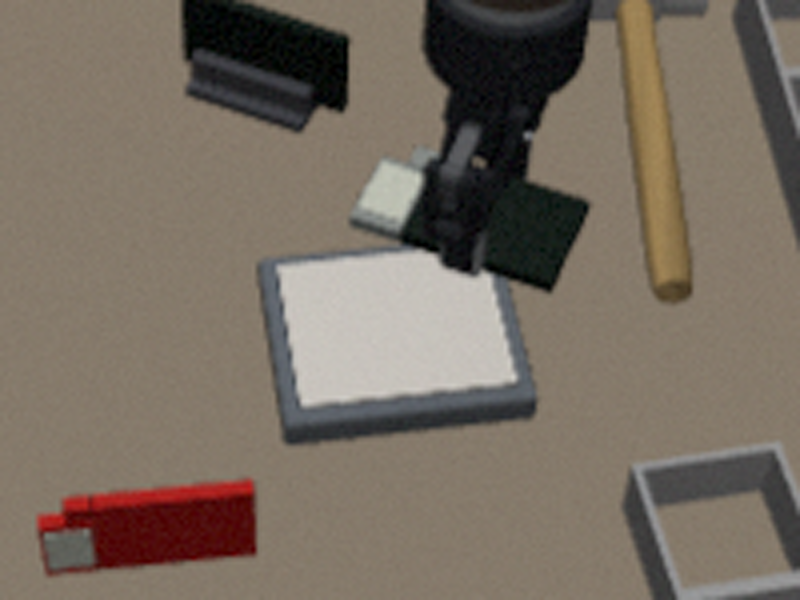

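The label measures (0.583, 0.019, 0.132) against a target of (0.587, 0.017, 0.134), level and face up. One small trim, a hold, then hand in.

{"method": "arm_command", "body": {
  "translation": [
    [-0.3,0,-0.1],
    [-0.3,0,-0.1],
    [-0.3,0,-0.1],
    [-0.3,0,-0.1],
    [-0.3,0,-0.1]
  ],
  "turn": [0,0,0,0,0],
  "hand": [1,1,1,1,1]
}}

```text
clock: 15.57
eef_pos: [0.6327, 0.0005, 0.1323]
tool_rot: [0.239, 0.971, 0.0, -0.0]
ft_force: [-0.8, 0.8, -0.6]
grip_width: 0.0583
```

{"method": "arm_command", "body": {
  "translation": [
    [0,0,0],
    [0,0,0],
    [0,0,0],
    [0,0,0],
    [0,0,0]
  ],
  "turn": [0,0,0,0,0],
  "hand": [1,1,1,1,1]
}}

```text
clock: 15.98
eef_pos: [0.6327, 0.0006, 0.1323]
tool_rot: [0.239, 0.971, -0.0, -0.0]
ft_force: [0.4, -0.3, -0.2]
grip_width: 0.0581
```

```bash
python3 - <<'E'
from h import *
m,s=mean_pose(5);print(m,s)
P=cloud('side',camera('side')[1])
for x in spot_point('side','mark'):
    r,k=np.round(x['location']).astype(int);print(r,k,round(x['conf'],2),P[r,k].round(4))
go([.6303,.0014,.134]);print(np.abs(get_obs()['joint_vel']).max());job_done()
E
```

```text
[6.32687839e-01 5.78710777e-04 1.32344127e-01] [1.11168503e-05 8.23428705e-06 1.59390985e-05]
415 216 0.77 [ 0.4101 -0.4173  0.0475]
181 297 0.72 [0.5815 0.005  0.1356]
340 151 0.71 [ 0.2902 -0.2746  0.0364]
269 218 0.57 [ 0.4102 -0.1195  0.0153]
at [6.327e-01 6.000e-04 1.324e-01] shift cm [ 0.25 -0.04 -0.16] turn 0 F [-0.2  0.3 -1.1] w 0.058 q [0.   0.57 0.2  1.2  0.   0.48] t 16.33
0.0022523233366337223
the job is handed in; nothing more can be done
```

The notched plate is held still and level, label face up, with its frosted end about 11 cm above the middle of the light panel. I handed the job in at 16.3 s on the robot's clock.

- **How it was done:** The tool can only turn about the vertical. I took the plate from its stand by the plain part and stood it on clear bench. I then tipped it gently so the label face was up, gripped it again across its 60 mm width on the plain part, and carried it over the panel.
- **Position:** From the arm pose, the label is within about 3 mm sideways of the panel's middle, roughly 108 mm above its top. The network's two readings of the label were 4 mm and about 13 mm off sideways, at 108 and 112 mm. I put the second, larger offset down to its pixel scatter (4 pixels), but I did not settle it with another look.
- **Stillness and forces:** The TCP varied by less than 0.1 mm over the last readings. The largest wrist force I saw was about 15 N.
- **Fingers:** In the pictures they stayed on the dark plain part. The pad edge was an estimated 15 mm or more from the frosted end.
- **Other things:** I did not touch the plain plate, hammer, cells or coloured look-alikes. The plain plate, hammer, red look-alike and the part of the cells in view looked unchanged in the last picture. The orange and pink ones were out of its frame.

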